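# Hold back a shutter-lock bolt with its keeper

## Robot

A 6-joint arm with a two-finger parallel gripper is mounted at the origin on the work surface. World frame = base frame: x ahead of the robot, y to its left, z up, the work surface at z = 0. Lengths are in m, angles in rad, forces in N, time in s.
With the tool pointing down it reaches from about 0.25 to 0.775 m from the base axis. Payload 4 kg.
Tool frame: the origin (TCP) lies on the centre line of the jaws, within the pads' length; the fingertips stand 14 mm ahead of it and the grasp point (between the pads) lies 5 mm behind it; z points along the fingers, y is the line along which they close (so a half turn about z gives the same grasp; the last joint's range is limited). The gripper opens to 94 mm and grips with 3 to 60 N. Pads are 16 mm wide; open, the fingers measure 119 mm over their backs; the gripper's body (75 mm by 177 mm) begins 78 mm behind the grasp point.
Start: joints at [-1.305, 0.087, 1.371, -0, 1.684, -0.103], TCP at [0.198, -0.513, 0.22] pointing down, gripper open.
Joint ranges: [-3.1, 3.1], [-0.76, 2.03], [0.27, 2.55], [-1.08, 4.22], [0.17, 2.65], [-2.57, 2.57]. Speed limits (rad/s): [2.79, 2.79, 3.14, 3.14, 3.14, 3.14].

## Interface

Orientations are given as a unit quaternion [x, y, z, w].
In Python, from rig import env gives the robot as it stands. The module is installed in compiled form; this text tells all that it offers.
- The arm moves only by the tool servo_tool, never from a script. Its argument "moves" is a list of rows, each a list of 7 numbers: the opening, from -1 (shut) to 1 (fully open), then the shift along the tool's x, y, z in units of 1 m (1.0 is 1 m), then the turn, a rotation vector about the tool's x, y, z in units of 180 degrees (1.0 is 180 degrees). A call has 1 to 20 rows; each row is the pose to reach, as a shift and turn from the pose commanded when the call began, along the tool's axes at that moment, turning the shorter way round; what a row does not reach only later rows make up. A row lasts 1/12 s, in which the tool goes at most 41.7 mm and 7.16 degrees, less where a joint would pass 70% of its speed; a pose out of reach is approached as far as the arm can. A call with a number of a shift or a turn outside -1 to 1 is refused whole. A call with a gripper value outside its range is refused whole. The fingers move at their own pace and stop on an object; "squeeze" is the grip in N (left out, the last holds). Time passes only in rows, so rows that repeat a pose let the fingers close. It gives the time, the measured TCP pose, the force, the opening and the grip force at its end, in the units of the state.
- env.observe(): the state, without advancing time (a new reading comes with each control period).
- env.snapshot(name): name is "scene" or "top"; returns a dict with "image" (480x640x3 uint8, red, green, blue), "z_map" (480x640 float32, m along the optical axis (not along the pixel's ray), 0 where there is no reading), "fx", "fy", "cx", "cy" (pixels), "R" (3x3) and "t" (3): a world point X has camera coordinates R X + t. Camera axes: x right, y down, z forward; pixel columns grow to the right and rows downward; lengths in m; the calibration is good to about 2 mm. A picture is of the moment at which its call begins.
- env.sign_off(): hands the job in; it is judged then, once.
The state is a dict: "clock": time; "joints": joint angles; "joint_vel": joint speeds; "joint_torque": joint torques, N m; "tool_pos": TCP position; "orientation": TCP orientation; "contact_force": force on the tool from outside, world axes, zero at the start; "moment": the same for the moment, N m; "finger_gap": opening from 0.0 (shut) to 1.0 (fully open); "grip_force": force on a finger pad.
Only numpy, scipy, OpenCV 4.12 (cv2) and the standard library are available. Lean on these libraries where they do the work, as an engineer would, in place of code of your own. Each camera call takes 0.05 s, during which the arm holds its last target. There are 200 camera calls.

## Task

Two shutter locks lie face up on the locksmith's bench. On the one with the brass bolt and the red keeper, push the spring bolt right down into the lock and, while holding it down, slide the red keeper all the way across so that its plate traps the bolt inside; then let go. Leave the lock with the steel bolt and blue keeper alone.

Things in the scene. Friction and masses are not known exactly. Their poses are not given: they have to be found in the camera images.
- press (a point): Where to press: on the flat top of the right lock's brass bolt, 74 mm over the bench; sinks with the bolt. z up; x along the lock (heading within 35 deg of world x), the way the keeper slides. Bolt top 20 mm wide in y, from 22 mm behind (-x) to 42 mm ahead of this point. It rises from a well in the grey case (62 mm high), 46 mm wide and deeper than 40 mm, from 34 mm behind to 68 mm ahead.
- bridge (a point): Middle of the near (-x) face of the red keeper's bridge, a crossbar 10 mm thick in x, 66 mm in y, 79 to 91 mm over the bench, above the bolt; axes as press; moves with the keeper. Starts 27 to 30 mm ahead of press. Shut fingers pressing the bolt down can move along +x over its top and push this face. The keeper is a 4 mm flat frame at 62 to 66 mm: bridge, side rails 46 mm apart, plate behind.
- bolt (a joint): How far the brass bolt is pushed down, m: 0 out, 0.020 fully in (stop). Spring: 5 N at 0, 12 N at 0.020; it pops out when let go. Below 0.012 the bolt blocks the keeper; deeper, the keeper's plate passes over it. Trapped, it rises against the plate and rests near 0.012.
- keeper (a joint): How far the red keeper has slid along press +x, m: 0 to 0.003 at the start (open), 0.024 fully across (stop). 2 N of friction; it stays where left. At 0 its plate's edge is 28 mm behind press, leaving an opening of 55 x 46 mm up to the bridge for shut fingers; from 0.006 on the plate covers the bolt's rear.
- spare_bolt (a joint): How far the steel bolt of the other lock is pushed down, m: 0 out. That lock is the same but for its steel bolt and blue keeper; leave it alone. It and a small vise (up to 91 mm high) stand 0.2 m or more from the right lock, middle to middle; which stands where varies.
Things that resemble listed ones, but are neither listed nor needed, are in the scene too. Leave any purple look-alike of the part that bears press alone.

How it is judged:
On the way:
1. the brass bolt is pressed in before the keeper covers it (value of joint bolt above 0.012 m and value of joint keeper below 0.01 m), for 0.05 s.
At the end, for the whole second after the job is handed in: The brass bolt is still in by at least 9.5 mm (trapped under the plate it rests at about 12 mm), the red keeper is across by at least 16 of its 24 mm, and the steel bolt is out (within 4 mm) (value of joint bolt above 0.0095 m and value of joint keeper above 0.016 m and value of joint spare_bolt below 0.004 m); the robot touches nothing.
It fails at once if the steel bolt of the other lock is pushed in by more than 5 mm (value of joint spare_bolt above 0.005 m).
It also fails if it takes over 40 s, if anything falls off the work surface, if the arm or the gripper's body presses on something with over 40 N, if the wrist force passes 120 N, or if a joint passes its speed limit or range.

## Working session

There is one attempt and no reset: what is moved stays moved. The work goes in short steps, Python scripts to look and compute and a tool call to move; the robot and the scene stay as the last step left them, time stands still between calls to the robot, and variables do not carry over. Pictures are saved under pics/ and viewed, at most 10 in all, crops included, and the job is handed in when it is done.

Besides the shell and the picture viewer there is one more tool, called after "Call:" as name(argument=value, ...), one argument or row to a line, values as JSON. servo_tool: Moves the arm, as the interface text tells. Its arguments: {"type":"object","properties":{"moves":{"type":"array","items":{"type":"array","items":{"type":"number"}}},"squeeze":{"type":"number"}},"required":["moves"]}

```bash
mkdir -p pics; cat > h.py <<'E'
import numpy as np, cv2
from rig import env
def snap(n):
    s=env.snapshot(n); return s
def save(im,p): cv2.imwrite(p,cv2.cvtColor(im,cv2.COLOR_RGB2BGR))
def world(s,u,v,z=None):
    R,t=np.array(s['R']),np.array(s['t'])
    d=np.array([(u-s['cx'])/s['fx'],(v-s['cy'])/s['fy'],1.])
    C=-R.T@t; D=R.T@d
    k=s['z_map'][int(v),int(u)] if z is None else (z-C[2])/D[2]
    return C+k*D
E
python3 - <<'E'
from h import *
a=snap('top');b=snap('scene')
save(a['image'],'pics/top.png');save(b['image'],'pics/scene.png')
print(env.observe()['clock'],a['fx'],-np.array(a['R']).T@a['t'],-np.array(b['R']).T@b['t'])
E
```

```text
0.1 453.17840489029123 [3.61048617e-01 7.04092632e-04 9.95032429e-01] [0.89578175 0.49752445 0.5566521 ]
```

View pics/top.png

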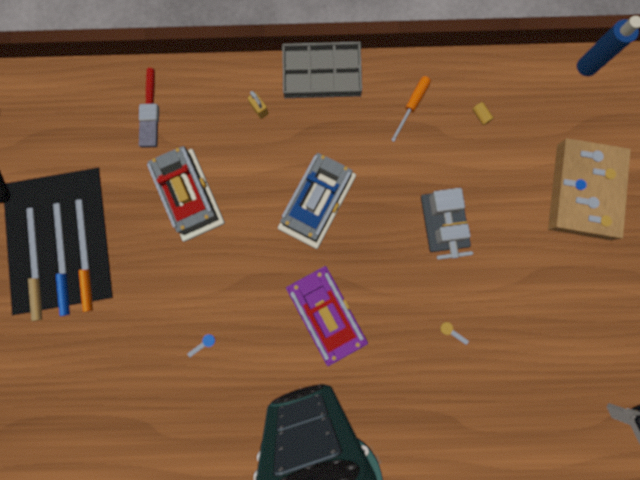

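View pics/scene.png

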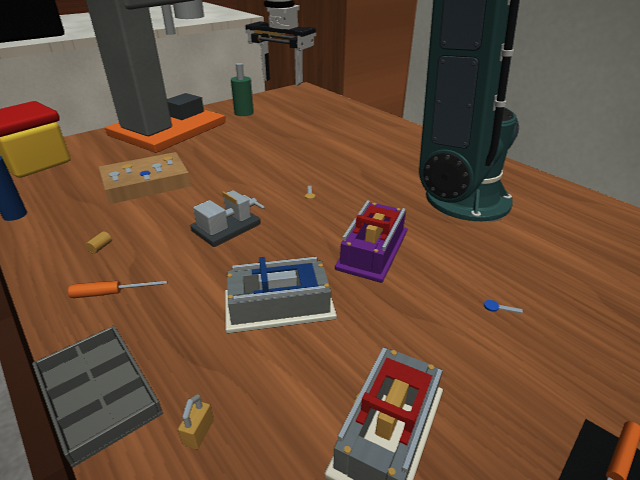

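```bash
python3 - <<'E'
from h import *
a=snap('top')
im=a['image']; x0,y0=130,130
c=cv2.resize(im[y0:y0+120,x0:x0+120],(600,600),interpolation=cv2.INTER_CUBIC); save(c,'pics/crop.png')
hsv=cv2.cvtColor(im,cv2.COLOR_RGB2HSV)
def mask(lo,hi): 
    m=cv2.inRange(hsv,lo,hi); m2=np.zeros_like(m); m2[140:245,140:230]=m[140:245,140:230]; return m2
brass=mask((15,90,90),(30,255,255)); red=cv2.bitwise_or(mask((0,150,60),(8,255,255)),mask((172,150,60),(180,255,255)))
for n,m,z in(('brass',brass,.074),('red',red,.066)):
    for k in cv2.findContours(m,cv2.RETR_EXTERNAL,cv2.CHAIN_APPROX_NONE)[0]:
        if cv2.contourArea(k)<15: continue
        w=np.array([world(a,u,v,z)[:2] for u,v in k[:,0]],np.float32)
        r=cv2.minAreaRect(w*1000); print(n,cv2.contourArea(k),np.round(r[0],1),np.round(r[1],1),r[2],k[:,0].mean(0))
# raised points from depth: case/lock body
v,u=np.mgrid[140:245,140:230]
P=np.array([world(a,x,y) for x,y in zip(u.ravel(),v.ravel())])
for lo,hi in((.055,.069),(.05,.1),(.076,.1)):
    q=P[(P[:,2]>lo)&(P[:,2]<hi)]; 
    if len(q): r=cv2.minAreaRect((q[:,:2]*1000).astype(np.float32)); print(lo,hi,len(q),r)
E
```

```text
brass 27.0 [625.3 255.4] [22.5  8.1] 33.143367767333984 [202.1  182.05]
brass 249.0 [611.3 302.3] [58.8 24.2] 24.879905700683594 [179.1969697  188.65151515]
red 1367.5 [606.1 302.4] [105.3  66.5] 24.830219268798828 [181.28057554 192.71942446]
0.055 0.069 1957 ((617.975341796875, 306.44525146484375), (172.23532104492188, 86.51788330078125), 23.51049041748047)
0.05 0.1 2940 ((619.0228271484375, 304.2033386230469), (172.10430908203125, 91.39019775390625), 23.087278366088867)
0.076 0.1 234 ((646.7107543945312, 313.32720947265625), (58.69874572753906, 110.29301452636719), 80.18788146972656)
```

View pics/crop.png

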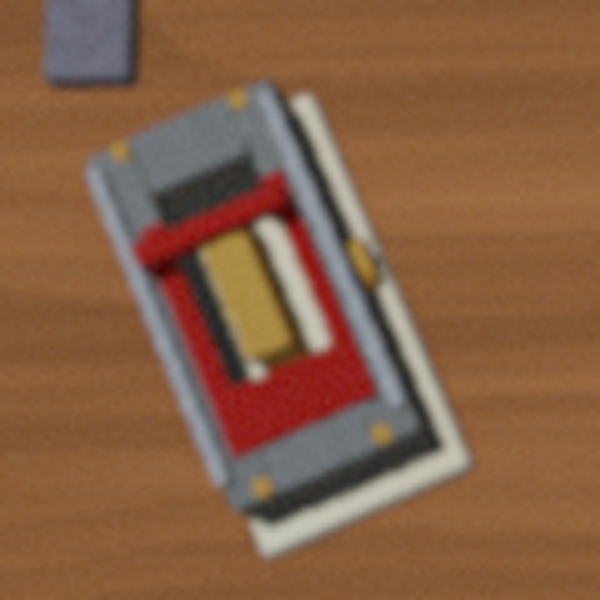

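```bash
python3 - <<'E'
from h import *
a=snap('top'); h=np.radians(24.5); ux=np.array([np.cos(h),np.sin(h)]); uy=np.array([-ux[1],ux[0]])
W=lambda c,z: world(a,130+c[0]/5-.4,130+c[1]/5-.4,z)[:2]
rear=W((273,356),.074); br=W((226,243),.079); 
l=W((200,250),.074); r=W((248,228),.074); l2=W((247,362),.074); r2=W((298,345),.074)
print('rear',rear,'press from rear',rear+.022*ux,'bridge',br,'gap',(br-rear)@ux)
print('lat',[(p@uy) for p in(rear,br,l,r,l2,r2)],'width',(l-r)@uy)
# case centre line lateral
print(np.array([.618,.3064])@uy)
o=env.observe(); print(o['tool_pos'],o['orientation'],o['joints'],o['contact_force'])
E
```

```text
rear [0.58601638 0.29206254] press from rear [0.60603553 0.3011858 ] bridge [0.63371472 0.31126745] gap 0.05136778032713488
lat [np.float64(0.02274856979199355), np.float64(0.02044410830725263), np.float64(0.032413676619094944), np.float64(0.01046748582764978), np.float64(0.033539103965512906), np.float64(0.011480658287485068)] width 0.021946190791445167
0.022531709435017144
[ 0.19817133 -0.5127114   0.21873429] [ 9.83049094e-01  1.83341183e-01 -6.67485179e-05 -6.97031479e-04] [-1.30510773e+00  8.77067826e-02  1.37167382e+00 -1.99643747e-05
  1.68361235e+00 -1.03082085e-01] [-0.53525506  0.07626461  0.33140254]
```

The crop shows the brass bolt at about full-image (180,189), with the red bridge at (173,174) on a grey case.

Candidates in the top view:
- **(185,192):** grey case, brass bolt, red keeper. This is the one that fits.
- **(318,200):** steel bolt, blue keeper. Leave alone.
- **(327,315):** purple look-alike. Leave alone.

Press is at about (0.606, 0.3005), with a heading of 24.5°.

Call:
servo_tool(
  moves=[
    [-1, 0.673, -0.612, 0, 0, 0, -0.019],
    [-1, 0.673, -0.612, 0, 0, 0, -0.019],
    [-1, 0.673, -0.612, 0, 0, 0, -0.019],
    [-1, 0.673, -0.612, 0, 0, 0, -0.019],
    [-1, 0.673, -0.612, 0, 0, 0, -0.019],
    [-1, 0.673, -0.612, 0, 0, 0, -0.019],
    [-1, 0.673, -0.612, 0, 0, 0, -0.019],
    [-1, 0.673, -0.612, 0, 0, 0, -0.019],
    [-1, 0.673, -0.612, 0, 0, 0, -0.019],
    [-1, 0.673, -0.612, 0, 0, 0, -0.019],
    [-1, 0.673, -0.612, 0, 0, 0, -0.019],
    [-1, 0.673, -0.612, 0, 0, 0, -0.019],
    [-1, 0.673, -0.612, 0, 0, 0, -0.019],
    [-1, 0.673, -0.612, 0, 0, 0, -0.019],
    [-1, 0.673, -0.612, 0, 0, 0, -0.019],
    [-1, 0.673, -0.612, 0, 0, 0, -0.019],
    [-1, 0.673, -0.612, 0, 0, 0, -0.019],
    [-1, 0.673, -0.612, 0, 0, 0, -0.019],
    [-1, 0.673, -0.612, 0, 0, 0, -0.019],
    [-1, 0.673, -0.612, 0, 0, 0, -0.019],
  ],
  squeeze=20,
)

```text
clock: 1.87
tool_pos: [0.5716, 0.2343, 0.2191]
orientation: [0.977, 0.213, -0.0, 0.0]
contact_force: [0.0, 0.1, -0.1]
finger_gap: 0.003
grip_force: 0.0
```

Call:
servo_tool(
  moves=[
    [-1, 0.059, -0.046, 0, 0, 0, 0],
    [-1, 0.059, -0.046, 0, 0, 0, 0],
    [-1, 0.059, -0.046, 0.04, 0, 0, 0],
    [-1, 0.059, -0.046, 0.08, 0, 0, 0],
    [-1, 0.059, -0.046, 0.1, 0, 0, 0],
    [-1, 0.059, -0.046, 0.1, 0, 0, 0],
    [-1, 0.059, -0.046, 0.1, 0, 0, 0],
  ],
)

```text
clock: 2.45
tool_pos: [0.6048, 0.2982, 0.1175]
orientation: [0.977, 0.213, -0.002, 0.0]
contact_force: [0.5, 0.7, 0.2]
finger_gap: 0.006
grip_force: 0.0
```

```bash
python3 - <<'E'
from h import *
o=env.observe(); print(o['clock'],o['tool_pos'],o['orientation'],o['joints'])
a=snap('top');b=snap('scene')
A=cv2.resize(a['image'][130:250,130:230],(500,600),interpolation=cv2.INTER_CUBIC)
save(A,'pics/t2.png')
B=cv2.resize(b['image'][280:480,290:490],(600,600),interpolation=cv2.INTER_CUBIC); save(B,'pics/s2.png')
tip=np.array(o['tool_pos'])-[0,0,.014]
for n,s,p in(('top',a,tip),('scene',b,tip),('scene press',b,np.array([.606,.3005,.074])),('scene bridge',b,np.array([.6327,.3127,.085]))):
    c=np.array(s['R'])@p+s['t']; print(n,s['fx']*c[0]/c[2]+s['cx'],s['fy']*c[1]/c[2]+s['cy'])
E
```

```text
2.45 [0.60483    0.29818784 0.11749447] [ 9.77134536e-01  2.12611579e-01 -2.06813179e-03  3.71524569e-04] [ 3.74045873e-01  4.02530988e-01  1.19009584e+00 -7.54344176e-05
  1.55316762e+00  1.51634898e+00]
top 176.8792660150879 188.4591259235995
scene 396.25745337207354 375.8807748789834
scene press 394.37948382996024 391.9525129060189
scene bridge 387.72824565746987 405.2539713301912
```

View pics/s2.png

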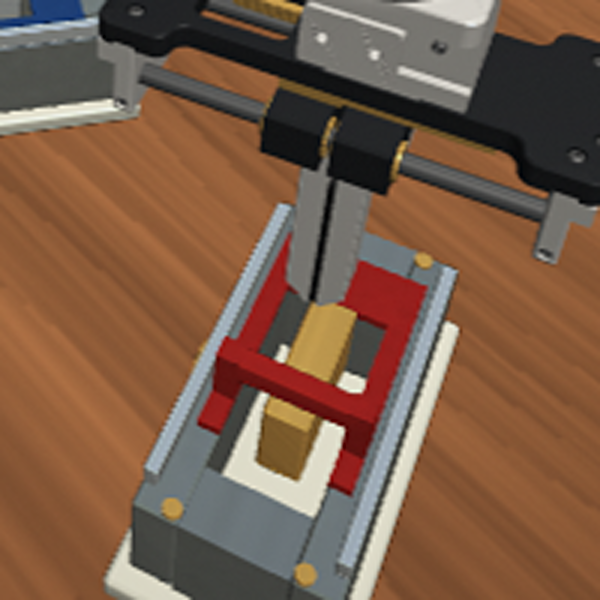

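The fingertips are over the bolt, at about full-image (395,380) in the scene view. They sit inside the opening and behind the bridge, and the bolt's centre line is 2–3 mm toward +y, so I shift slightly and press.

Call:
servo_tool(
  moves=[
    [-1, 0.001, -0.003, 0, 0, 0, 0],
    [-1, 0.001, -0.003, 0.012, 0, 0, 0],
    [-1, 0.001, -0.003, 0.024, 0, 0, 0],
    [-1, 0.001, -0.003, 0.03, 0, 0, 0],
    [-1, 0.001, -0.003, 0.034, 0, 0, 0],
    [-1, 0.001, -0.003, 0.038, 0, 0, 0],
    [-1, 0.001, -0.003, 0.042, 0, 0, 0],
    [-1, 0.001, -0.003, 0.045, 0, 0, 0],
    [-1, 0.001, -0.003, 0.047, 0, 0, 0],
    [-1, 0.001, -0.003, 0.047, 0, 0, 0],
    [-1, 0.001, -0.003, 0.047, 0, 0, 0],
  ],
)

```text
clock: 3.47
tool_pos: [0.6049, 0.3015, 0.0745]
orientation: [0.977, 0.213, -0.0, 0.0]
contact_force: [-4.2, -2.4, 9.1]
finger_gap: 0.003
grip_force: 4.6
```

Call:
servo_tool(
  moves=[
    [-1, 0, 0, 0.002, 0, 0, 0],
    [-1, 0, 0, 0.004, 0, 0, 0],
    [-1, 0, 0, 0.006, 0, 0, 0],
    [-1, 0, 0, 0.006, 0, 0, 0],
  ],
)

```text
clock: 3.8
tool_pos: [0.6049, 0.3015, 0.0688]
orientation: [0.977, 0.213, -0.0, 0.0]
contact_force: [-5.2, -2.1, 11.4]
finger_gap: 0.005
grip_force: 5.5
```

```bash
python3 - <<'E'
from h import *
b=snap('scene')
B=cv2.resize(b['image'][300:480,310:460],(600,600*180//150*5//6),interpolation=cv2.INTER_CUBIC); save(B,'pics/s3.png')
E
```

```text
(no output)
```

View pics/s3.png

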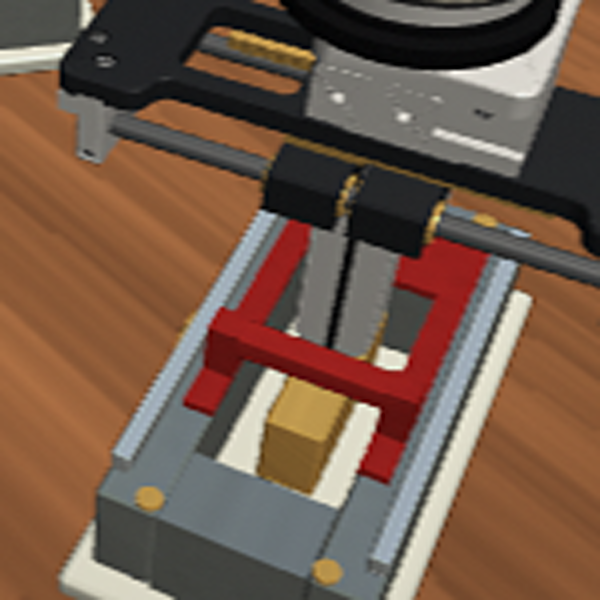

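The bolt is down about 19 mm, and the fingers are behind the red bridge, which spans crop (210,330) to (415,390). Next I slide forward.

Call:
servo_tool(
  moves=[
    [-1, 0.005, 0, 0, 0, 0, 0],
    [-1, 0.01, 0, 0, 0, 0, 0],
    [-1, 0.015, 0, 0, 0, 0, 0],
    [-1, 0.019, 0, 0, 0, 0, 0],
    [-1, 0.022, 0, 0, 0, 0, 0],
    [-1, 0.025, 0, 0, 0, 0, 0],
    [-1, 0.028, 0, 0, 0, 0, 0],
    [-1, 0.031, 0, 0, 0, 0, 0],
    [-1, 0.034, 0, 0, 0, 0, 0],
    [-1, 0.037, 0, 0, 0, 0, 0],
    [-1, 0.04, 0, 0, 0, 0, 0],
    [-1, 0.042, 0, 0, 0, 0, 0],
    [-1, 0.042, 0, 0, 0, 0, 0],
  ],
)

```text
clock: 4.93
tool_pos: [0.6414, 0.3174, 0.0685]
orientation: [0.977, 0.212, -0.003, 0.001]
contact_force: [-8.4, -4.8, 11.7]
finger_gap: 0.004
grip_force: 6.2
```

Call:
servo_tool(
  moves=[
    [-1, 0.002, 0, 0, 0, 0, 0],
    [-1, 0.004, 0, 0, 0, 0, 0],
    [-1, 0.006, 0, 0, 0, 0, 0],
    [-1, 0.006, 0, 0, 0, 0, 0],
  ],
)

```text
clock: 5.27
tool_pos: [0.644, 0.3186, 0.0685]
orientation: [0.977, 0.212, -0.007, 0.002]
contact_force: [-16.9, -8.9, 15.6]
finger_gap: 0.002
grip_force: 12.9
```

```bash
python3 - <<'E'
from h import *
b=snap('scene')
B=cv2.resize(b['image'][300:480,310:460],(500,600),interpolation=cv2.INTER_CUBIC); save(B,'pics/s4.png')
E
```

```text
(no output)
```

View pics/s4.png

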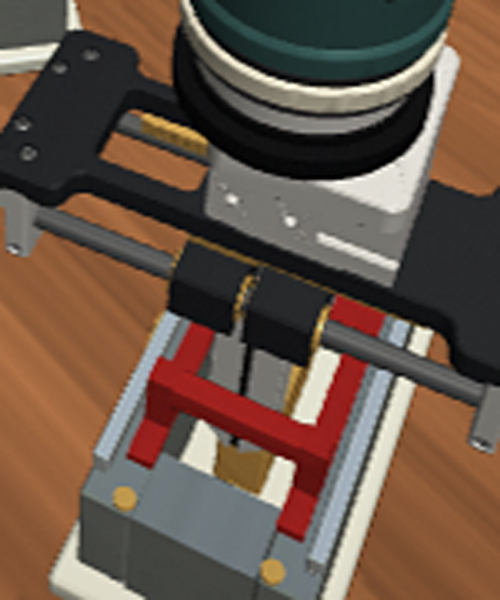

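The red bridge has moved well forward, and the force jump shows the keeper is at its stop. I back off the bridge a little, then lift.

Call:
servo_tool(
  moves=[
    [-1, -0.004, 0, 0, 0, 0, 0],
    [-1, -0.008, 0, 0, 0, 0, 0],
    [-1, -0.012, 0, -0.002, 0, 0, 0],
    [-1, -0.012, 0, -0.008, 0, 0, 0],
    [-1, -0.012, 0, -0.014, 0, 0, 0],
    [-1, -0.012, 0, -0.03, 0, 0, 0],
    [-1, -0.012, 0, -0.06, 0, 0, 0],
    [-1, -0.012, 0, -0.09, 0, 0, 0],
    [-1, -0.012, 0, -0.12, 0, 0, 0],
    [-1, -0.05, 0, -0.15, 0, 0, 0],
    [-1, -0.09, 0, -0.15, 0, 0, 0],
    [-1, -0.13, 0, -0.15, 0, 0, 0],
    [-1, -0.15, 0, -0.15, 0, 0, 0],
    [-1, -0.15, 0, -0.15, 0, 0, 0],
  ],
)

```text
clock: 6.48
tool_pos: [0.5085, 0.2577, 0.2162]
orientation: [0.977, 0.213, -0.002, 0.0]
contact_force: [0.6, 0.0, -1.0]
finger_gap: 0.005
grip_force: 0.0
```

```bash
python3 - <<'E'
from h import *
b=snap('scene'); o=env.observe(); print(o['clock'],o['contact_force'],o['tool_pos'])
B=cv2.resize(b['image'][300:480,310:460],(500,600),interpolation=cv2.INTER_CUBIC); save(B,'pics/s5.png')
E
```

```text
6.5333 [-0.2945526  -0.13143878 -0.02608937] [0.51065311 0.25858175 0.21616639]
```

View pics/s5.png

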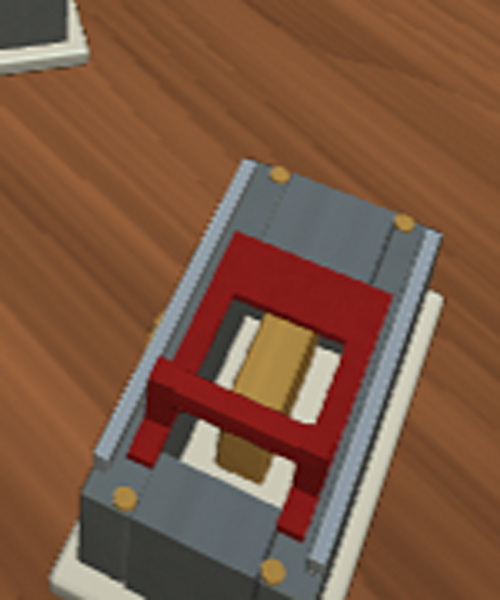

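The view shows the plate's edge, crop (235,300) to (345,340), covering the bolt's rear, with the bolt trapped low. The bridge is fully across at crop (150,375) to (330,440), and the robot is clear of everything.

```bash
python3 -c "
from rig import env
print(env.sign_off())"
```

```text
the job is handed in; nothing more can be done
None
```

I pressed the brass bolt down about 19 mm, slid the red keeper to its stop so its plate traps the bolt, left the blue-keeper lock alone, and handed the job in at about 6.5 s; the sign-off returned no verdict.

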